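# Close up the card tray

### The job

A chess knight has been left standing in the card tray: take it out and stand it upright in the chessmen's tray. Then close up the row of card boxes: lift the follower plate by its bar pull out of the recess it is parked in, bring it up so that the boxes are pushed together towards the tray's tall end, and let it drop fully home in the last notch that still leaves room for all three boxes, standing upright. Leave the other chessmen and everything else on the shelf undisturbed.

Things in the scene. Friction and masses are not known exactly. Their poses are not given: they have to be found in the camera images.
- card_tray: Fixed beech card tray, 296 (x) x 92 (y) mm, inside 280 x 76 mm, floor 6 mm thick; origin under its centre. Its +x points to the tall end wall (82 mm high, inner face at x = +140 mm). The wall at the -x end is 32 mm high, the two side walls 42 mm high and 8 mm thick. Three card boxes stand at the tall end, the follower plate at the other; a knight between them.
- notch_strips: Two aluminium strips on the tray's side walls, origin and axes as card_tray. At the -x end a parking recess 39 mm long, then notches 3 to 13, pitch 15 mm, 9 mm wide; bottom 42 mm above the shelf. Teeth 6 mm wide with ridged tops, crests 53 mm above the shelf. Pushed together, the three boxes take 60 mm: notch 11 leaves them 5 mm to spare, notch 12 leaves no room.
- follower_slide (a joint): How far the follower plate stands along the tray's +x (m): notch k is at 0.015 k, so notch 11 is at 0.165. It starts somewhere in the parking recess, between 0 and 0.030. It runs on two side shoes with about 1 N of friction and cannot turn or come off. While it is down it cannot be slid past a tooth.
- follower_lift (a joint): How far the follower plate is raised straight up on its two guide pins (m): 0 when its 6 mm side pins rest on the bottom of their notches, stop at 0.018. Above 0.012 the pins clear the teeth and it slides. Let go, it falls by its own weight (2.4 N); off a ridge it slips into the notch on that side.
- follower_pull (a point): Centre of the bar of the follower's steel pull: round bar 11 mm thick, 50 mm long along the tray's y, 76 mm above the shelf when down, open below, behind (-x) and above; posts 8 mm thick 21 mm either side. It moves with the plate, whose rear face is 35 mm and front face 43 mm ahead of it along the tray's +x.
- follower_plate (a point): Top middle of the follower plate (brown, 8 mm thick along the tray, 70 mm wide, reaching from 10 to 92 mm above the shelf when down). A cross bar's ears reach 60 mm either side and ride on steel guide pins that stand 54 mm either side of the tray's middle, up to 92 mm above the shelf.
- home_notch (a point): Middle of the tray at notch 11, 42 mm above the shelf. In that notch the plate's mid-thickness is straight above this point, so follower_pull is 39 mm behind it (tray's -x).
- cards0: Card box (dark red) nearest the tall end, 20 mm thick (its x, along the tray) x 68 x 88 mm high, about 110 g, standing loose on the tray floor; origin under its centre.
- cards1: Second card box (dark blue), same size.
- cards2: Third card box (amber), nearest the follower, same size.
- knight: Beech chess knight, about 45 g, 67 mm high, round foot 32 mm across, origin under its centre; stands in the tray between follower and boxes. Neck and head are flat-sided, 20 mm thick along its own y (the way to grip it), from 24 to 60 mm above its foot; the muzzle points along its +x. Its y starts within 25 degrees of the tray's long axis.
- chess_tray: Fixed dark wooden chessmen's tray lined with green, 160 (x) x 130 (y) mm, walls 26 mm high and 6 mm thick, floor 6 mm thick, origin under its centre. A pawn and a rook stand in its +x half; its -x half is empty.
- pawn: Beech pawn 49 mm high, foot 28 mm, standing in the chessmen's tray; leave it be.
- rook: Dark rook 50 mm high, foot 32 mm, standing in the chessmen's tray; leave it be.
- bead_jar: Screw-top jar of blue beads, 76 mm across, 100 mm high; bystander.
- bell: Steel counter bell, 84 mm across, 62 mm high; bystander.
- hourglass: Hourglass in a red stand, 60 mm across, 110 mm high; bystander.
- dice_cup: Brown dice cup, 76 mm across, 92 mm high; bystander.
- travel_game: Flat green game box, 150 x 100 x 30 mm; bystander.
Not all that is in view belongs to the job. What is shaped like the knight but blue is not meant. What is shaped like the cards2 but pink is not meant.

How it is judged:
By the outcome, as a careful person would: the job done as asked, in the order asked, and still so for the second after the job is handed in, with the robot touching nothing.
It also fails if it takes over 61 s, if anything falls off the work surface, if the arm or the gripper's body presses on something with over 40 N, if the wrist force passes 120 N, or if a joint passes its speed limit or range.

### The arm

A 7-joint arm with a two-finger parallel gripper is mounted at the origin on the work surface. World frame = base frame: x ahead of the robot, y to its left, z up, the work surface at z = 0. Lengths are in m, angles in rad, forces in N, time in s.
With the tool pointing down it reaches from about 0.4 to 0.9 m from the base axis. Payload 5.5 kg.
Tool frame: the origin (TCP) lies midway between the tips of the shut fingers; the grasp point (between the pads) lies 19 mm behind it (r.grip_point_offset is the distance from the TCP to the grasp point, in m); z points along the fingers, y is the line along which they close (so a half turn about z gives the same grasp; the last joint's range is limited). The gripper opens to 85 mm and grips with 20 to 120 N. Pads are 22 mm wide; open, the fingers measure 114 mm over their backs; the gripper's body (76 mm by 85 mm) begins 54 mm behind the grasp point. The pads swing forward as they close: fully open they stand 13 mm farther back than shut.
Start: joints at [1.412, 0.501, -0.427, 1.55, 0.221, 1.138, -0.21], TCP at [0.266, -0.593, 0.2] pointing down, gripper open.
Joint ranges: [-2.88, 2.88], [-0.31, 2.03], [-1.54, 1.56], [0.2, 2.42], [-1.41, 4.55], [0.19, 2.02], [-2.57, 2.57]. Speed limits (rad/s): [2.57, 2.57, 3.14, 3.14, 3.14, 3.14, 3.14].

### API

Orientations are given as a unit quaternion [w, x, y, z].
In Python, from workcell import telemetry, vision, r gives the robot as it stands. The module is installed in compiled form; this text tells all that it offers.
- The arm moves only by the tool carry_out, never from a script. Its argument "rows" is text: rows parted by semicolons, each of 5 numbers parted by spaces: the opening, from 0 (shut) to 1 (fully open), then the shift along the tool's x, y, z in m, then the turn about the tool's z in units of 10 degrees (1.0 is 10 degrees). In form: hand x y z roll; .... A call has 1 to 5 rows; each row shifts and turns the commanded pose from where the row before left it, along the tool's axes as they then stand; what a row does not reach is not made up. A row lasts 1/8 s, in which the tool goes at most 62.5 mm and 10.7 degrees, less where a joint would pass 70% of its speed; a pose out of reach is approached as far as the arm can. A call is refused whole if a number of a shift passes 0.0625 or a number of a turn 1, either way. A call with a gripper value outside its range is refused whole. The fingers move at their own pace and stop on an object; "newtons" is the grip in N (left out, the last holds). Time passes only in rows, so rows that do not move let the fingers close. It gives the time, the measured TCP pose, the force, the opening and the grip force at its end, in the units of the state.
- telemetry.get_obs(): the state, without advancing time (a new reading comes with each control period).
- vision.camera(name): name is "side" or "top" or "wrist"; returns (picture, depth): 480x640x3 uint8, red, green, blue; 480x640 float32, m along the optical axis (not along the pixel's ray), 0 where there is no reading.
- vision.camera_params(name): a dict with "fx", "fy", "cx", "cy" (pixels), "dist_coeffs" ([k1, k2, p1, p2, k3] as OpenCV has them; the pictures are not rectified), "extrinsics" (4x4, takes a point from world to camera coordinates); the wrist camera has in their place "T_tool_cam" (4x4, takes a point from camera to tool coordinates, whose origin is the TCP and whose axes are the flange's). Camera axes: x right, y up, looking along -z (the intrinsics and any distortion apply to the point x, -y, -z); pixel columns grow to the right and rows downward; lengths in m; the calibration is good to about 2 mm. A picture is of the moment at which its call begins: read the wrist's pose just before it. camera_params takes no time and is no camera call.
- r.close_job(): hands the job in; it is judged then, once.
The state is a dict: "t": time; "joints": joint angles; "qd": joint speeds; "joint_efforts": joint torques, N m; "tool_pos": TCP position; "tool_rot": TCP orientation; "contact_force": force on the tool from outside, world axes, zero at the start; "wrist_torque": the same for the moment, N m; "width": opening from 0.0 (shut) to 1.0 (fully open); "grasp_force": force on a finger pad.
Only numpy, scipy, OpenCV 4.12 (cv2) and the standard library are available. Lean on these libraries where they do the work, as an engineer would, in place of code of your own. Each camera call takes 0.05 s, during which the arm holds its last target. There are 200 camera calls.

## Working session

There is one attempt and no reset: what is moved stays moved. The work goes in short steps, Python scripts to look and compute and a tool call to move; the robot and the scene stay as the last step left them, time stands still between calls to the robot, and variables do not carry over. Pictures are saved under pics/ and viewed, at most 10 in all, crops included, and the job is handed in when it is done.

Besides the shell and the picture viewer there is one more tool, called as name(argument=value, ...) on one line, values as JSON. carry_out: Moves the arm, as the interface text tells. Its arguments: {"type":"object","properties":{"rows":{"type":"string"},"newtons":{"type":"number"}},"required":["rows"]}

```bash
mkdir -p pics
python3 - <<'E'
from workcell import telemetry, vision, r
import cv2,numpy as np
o=telemetry.get_obs();print(o['t'],o['tool_pos'],o['tool_rot'],o['width'],r.grip_point_offset)
for n in ['top','side']:
    im,d=vision.camera(n);cv2.imwrite(f'pics/{n}0.png',im[:,:,::-1]);np.savez(f'{n}0.npz',im=im,d=d)
    p=vision.camera_params(n);print(n,{k:np.round(v,4).tolist() for k,v in p.items()})
print(vision.camera_params('wrist'))
E
```

```text
0.0 [ 0.26574025 -0.59234449  0.19924802] [-9.87306814e-04  9.77842460e-01  2.09339716e-01 -1.80820619e-04] 1.0016686711799359 0.0187
top {'fx': 595.756, 'fy': 595.756, 'cx': 324.5223, 'cy': 231.5937, 'dist_coeffs': [0.0645, 0.0, 0.0, 0.0, 0.0], 'extrinsics': [[0.0773, -0.997, 0.002, -0.039], [0.9771, 0.0762, 0.1989, -0.5541], [-0.1984, -0.0135, 0.98, -1.4217], [0.0, 0.0, 0.0, 1.0]]}
side {'fx': 492.8355, 'fy': 492.8355, 'cx': 318.9887, 'cy': 241.4914, 'dist_coeffs': [-0.131, 0.0, 0.0, 0.0, 0.0], 'extrinsics': [[-0.9688, -0.2471, -0.0187, 0.5256], [0.144, -0.6227, 0.7691, -0.1296], [-0.2017, 0.7424, 0.6388, -1.029], [0.0, 0.0, 0.0, 1.0]]}
{'fx': 337.7918889323836, 'fy': 337.7918889323836, 'cx': 318.07628210620027, 'cy': 233.15856035364453, 'dist_coeffs': array([0.01048299, 0.        , 0.        , 0.        , 0.        ]), 'T_tool_cam': array([[ 2.34479796e-04,  9.65089337e-01,  2.61920820e-01,
         6.50803491e-02],
       [ 9.99997553e-01,  3.49912346e-04, -2.18453767e-03,
        -6.28007617e-04],
       [-2.19992334e-03,  2.61920691e-01, -9.65086893e-01,
        -1.73278427e-01],
       [ 0.00000000e+00,  0.00000000e+00,  0.00000000e+00,
         1.00000000e+00]])}
```

View pics/top0.png

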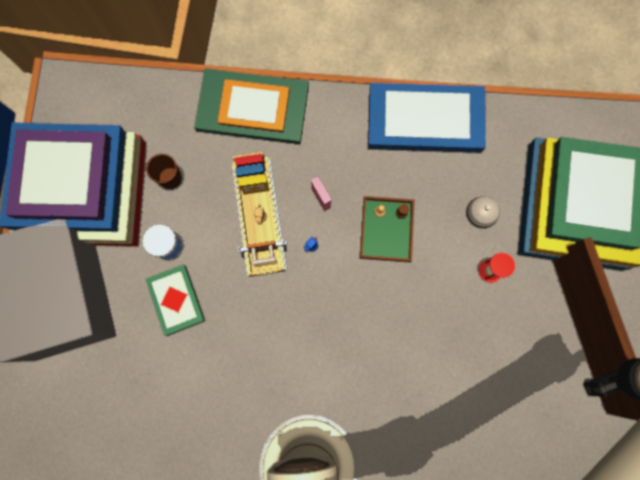

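View pics/side0.png

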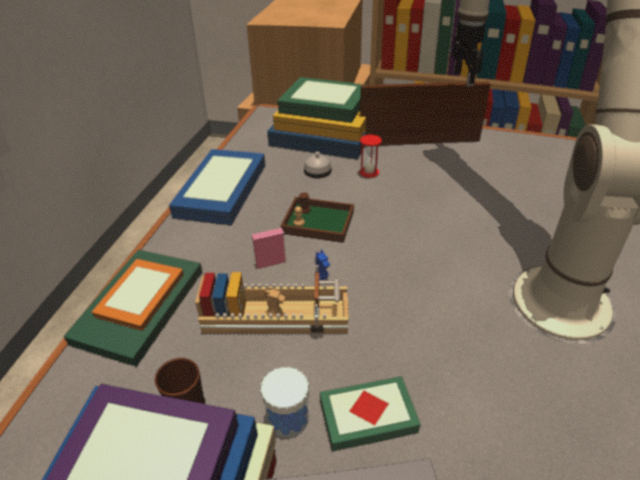

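Top view: tray runs from its boxes at (250,160–185) to the follower at (263,252). Knight candidates: beech one in the tray (258,213), blue one on the shelf (311,243), which is a decoy, and the beech pawn in the chess tray (380,210). Card-box lookalike: the pink one (321,192), also a decoy. My choice is (258,213), which I'll check in a close crop.

```bash
cat > h.py <<'E'
import numpy as np,cv2
from workcell import telemetry, vision, r
from scipy.spatial.transform import Rotation as R
def T_wc(name,o=None):
    p=vision.camera_params(name)
    if name!='wrist': return np.linalg.inv(p['extrinsics'])
    T=np.eye(4);q=o['tool_rot'];T[:3,:3]=R.from_quat([q[1],q[2],q[3],q[0]]).as_matrix();T[:3,3]=o['tool_pos']
    return T@p['T_tool_cam']
def rays(name,uv,o=None):
    p=vision.camera_params(name);K=np.array([[p['fx'],0,p['cx']],[0,p['fy'],p['cy']],[0,0,1]])
    n=cv2.undistortPoints(np.float64(uv).reshape(-1,1,2),K,np.array(p['dist_coeffs'],float))[:,0]
    T=T_wc(name,o);return T[:3,3],np.c_[n[:,0],-n[:,1],-np.ones(len(n))]@T[:3,:3].T
def plane(name,uv,z,o=None):
    c,d=rays(name,uv,o);return c+d*((z-c[2])/d[:,2])[:,None]
def cloud(name,d,o=None,box=(0,0,640,480)):
    x0,y0,x1,y1=box;v,u=np.mgrid[y0:y1,x0:x1];uv=np.c_[u.ravel(),v.ravel()]
    c,k=rays(name,uv,o);z=d[y0:y1,x0:x1].ravel();return (c+k*z[:,None]),uv,z>0
def crop(im,box,s,fn):
    x0,y0,x1,y1=box;cv2.imwrite(fn,cv2.resize(im[y0:y1,x0:x1,::-1],None,fx=s,fy=s,interpolation=cv2.INTER_CUBIC))
E
python3 - <<'E'
from h import *
t=np.load('top0.npz');s=np.load('side0.npz')
a=cv2.resize(t['im'][140:285,220:340],None,fx=3.9,fy=3.9,interpolation=2);b=cv2.resize(s['im'][235:345,190:360],None,fx=1.9,fy=1.9,interpolation=2)
c=np.zeros((566,800,3),np.uint8);c[:a.shape[0],:a.shape[1]]=a;c[:b.shape[0],470:470+b.shape[1]]=b
cv2.imwrite('pics/c1.png',c[:,:,::-1])
P,uv,ok=cloud('top',t['d'])
im=t['im'].reshape(-1,3)
# box tops
hsv=cv2.cvtColor(t['im'],cv2.COLOR_RGB2HSV).reshape(-1,3).astype(int)
reg=(uv[:,0]>225)&(uv[:,0]<290)&(uv[:,1]>145)&(uv[:,1]<280)
m=reg&ok
for zl,zh in[(0.08,.1),(.06,.08),(.045,.06)]:
    k=m&(P[:,2]>zl)&(P[:,2]<zh);print(zl,k.sum())
# tray outline: everything 20-100 mm, project min area rect
k=m&(P[:,2]>.028)&(P[:,2]<.06);rc=cv2.minAreaRect(P[k,:2].astype(np.float32)*1000);print('tray',rc)
for n,f in [('red',lambda h:((h[:,0]<8)|(h[:,0]>170))&(h[:,1]>150)),('blue',lambda h:(h[:,0]>95)&(h[:,0]<125)&(h[:,1]>120)),('amber',lambda h:(h[:,0]>18)&(h[:,0]<28)&(h[:,1]>190))]:
    k=m&f(hsv)&(P[:,2]>.08);print(n,k.sum(),P[k].mean(0).round(4) if k.sum() else '',cv2.minAreaRect(P[k,:2].astype(np.float32)*1000) if k.sum()>5 else '')
reg=(uv[:,0]>352)&(uv[:,0]<420)&(uv[:,1]>190)&(uv[:,1]<268)&ok
k=reg&(P[:,2]>.015)&(P[:,2]<.03);print('chess',cv2.minAreaRect(P[k,:2].astype(np.float32)*1000))
k=reg&(P[:,2]>.035);print('men',P[k].round(3).tolist()[::12])
k=(hsv[:,0]>50)&(hsv[:,0]<80)&(hsv[:,1]>120)&reg;print('green',cv2.minAreaRect(P[k,:2].astype(np.float32)*1000),P[k,2].mean())
E
```

```text
0.08 987
0.06 476
0.045 334
tray ((589.5093994140625, 174.89219665527344), (298.1048889160156, 112.14957427978516), 13.408683776855469)
red 224 [0.7144 0.2044 0.0922] ((715.0985107421875, 204.827880859375), (20.85296058654785, 67.12120056152344), 14.494266510009766)
blue 212 [0.6889 0.1999 0.0925] ((689.1428833007812, 200.30389404296875), (22.104660034179688, 63.676788330078125), 15.062378883361816)
amber 219 [0.6623 0.1917 0.0921] ((664.0308227539062, 192.01080322265625), (22.189558029174805, 64.09583282470703), 12.64718246459961)
chess ((584.8550415039062, -152.78005981445312), (130.725341796875, 162.83377075195312), 89.98313903808594)
men [[0.64, -0.181, 0.056], [0.639, -0.184, 0.052], [0.636, -0.177, 0.051], [0.629, -0.129, 0.056], [0.635, -0.194, 0.052], [0.63, -0.179, 0.055], [0.625, -0.132, 0.053], [0.628, -0.194, 0.057], [0.626, -0.185, 0.053], [0.622, -0.177, 0.058], [0.62, -0.185, 0.056], [0.62, -0.196, 0.049]]
green ((0.0, 0.0), (0.0, 0.0), 0.0) nan<stdin>:21: RuntimeWarning: Mean of empty slice.
  ret = ret.dtype.type(ret / rcount)
```

View pics/c1.png

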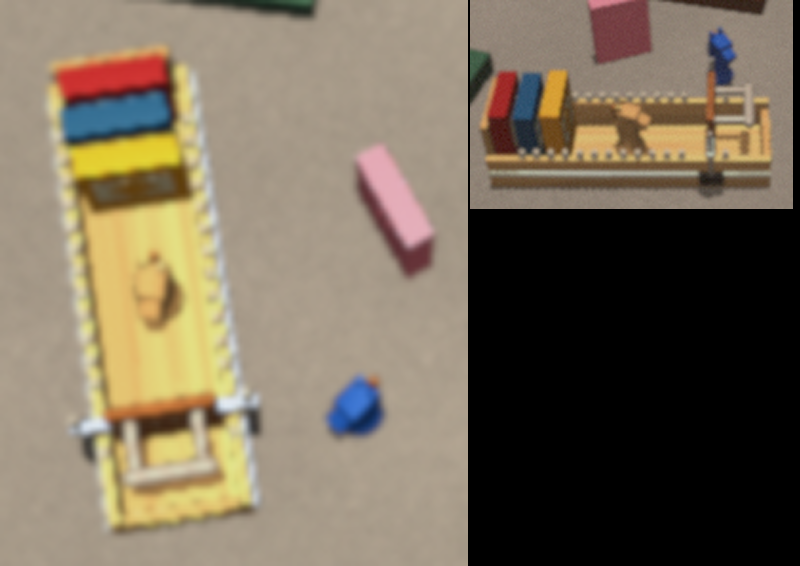

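Crop confirms the beech knight in the tray, at top-view px (259,214), distinct from the blue decoy. The plate stands at px (262,246) with its bar at (264,260). Moving over the tray for a close look.

carry_out(rows="1 0 0 -0.05 0; 1 0 0 -0.05 0; 1 0.04 -0.038 0 0; 1 0.04 -0.038 0 0; 1 0.04 -0.038 0 0")

```text
t: 0.72
tool_pos: [0.3293, -0.438, 0.3]
tool_rot: [-0.0, 0.978, 0.209, -0.0]
contact_force: [1.2, 0.3, -0.5]
width: 1.0
grasp_force: 0.0
```

carry_out(rows="1 0.04 -0.038 0 0; 1 0.04 -0.038 0 0; 1 0.04 -0.038 0 0; 1 0.04 -0.038 0 0; 1 0.04 -0.038 0 0")

```text
t: 1.35
tool_pos: [0.4338, -0.1829, 0.3002]
tool_rot: [0.0, 0.978, 0.209, -0.0]
contact_force: [0.6, 0.0, -0.3]
width: 0.999
grasp_force: 0.0
```

carry_out(rows="1 0.04 -0.038 0 0; 1 0.04 -0.038 0 0; 1 0.04 -0.038 0 0; 1 0.04 -0.038 0 0; 1 0.04 -0.038 0 0")

```text
t: 1.98
tool_pos: [0.5386, 0.0718, 0.3]
tool_rot: [0.0, 0.978, 0.209, -0.0]
contact_force: [-0.0, -0.2, 0.0]
width: 1.002
grasp_force: 0.0
```

carry_out(rows="1 0.02 -0.019 0 0; 1 0 0 0 -1; 1 0 0 0 -1; 1 0 0 0 -1; 1 0 0 0 -1")

```text
t: 2.6
tool_pos: [0.5484, 0.096, 0.2999]
tool_rot: [-0.0, 0.846, 0.534, -0.0]
contact_force: [-0.6, -0.5, -0.1]
width: 0.999
grasp_force: 0.0
```

carry_out(rows="1 0 0 0.02 -1; 1 0 0 0.03 -1; 1 0 0 0.03 -1; 1 0 0 0 -1; 1 0 0 0 0")

```text
t: 3.22
tool_pos: [0.5483, 0.096, 0.2195]
tool_rot: [-0.001, 0.615, 0.788, -0.0]
contact_force: [0.3, 0.5, 0.9]
width: 0.999
grasp_force: 0.0
```

Run:
```python
from h import *
o=telemetry.get_obs();im,d=vision.camera('wrist');print(o['joints'])
np.savez('w1.npz',im=im,d=d,pos=o['tool_pos'],rot=o['tool_rot']);cv2.imwrite('pics/w1.png',im[:,:,::-1])
P,uv,ok=cloud('wrist',d,o)
c=np.array([.5895,.1755]);a=np.deg2rad(13.6);ax=np.array([np.cos(a),np.sin(a)]);ay=np.array([-ax[1],ax[0]])
t=np.c_[(P[:,:2]-c)@ax,(P[:,:2]-c)@ay,P[:,2]]
for n,k in [('all',ok&(abs(t[:,0])<.16)&(abs(t[:,1])<.08)&(P[:,2]>.02)&(P[:,2]<.11))]:
    for lo,hi in [(.086,.1),(.07,.084),(.048,.056)]:
        kk=k&(P[:,2]>lo)&(P[:,2]<hi);print(lo,kk.sum(),np.percentile(t[kk],[1,50,99],axis=0).round(4).tolist() if kk.sum() else '')
```

```text
[ 0.63557213  0.52728477 -1.1497398   1.7517719   0.51236052  1.20562018
 -0.41014162]
0.086 7729 [[-0.088, -0.0338, 0.0866], [0.0979, 0.0025, 0.0933], [0.1394, 0.0358, 0.0952]]
0.07 2680 [[-0.1293, -0.0356, 0.0706], [-0.0952, 0.0018, 0.0796], [0.1485, 0.0381, 0.0838]]
0.048 1274 [[-0.1019, -0.0435, 0.0481], [0.0323, 0.009, 0.0513], [0.1102, 0.0448, 0.0558]]
```

View pics/w1.png

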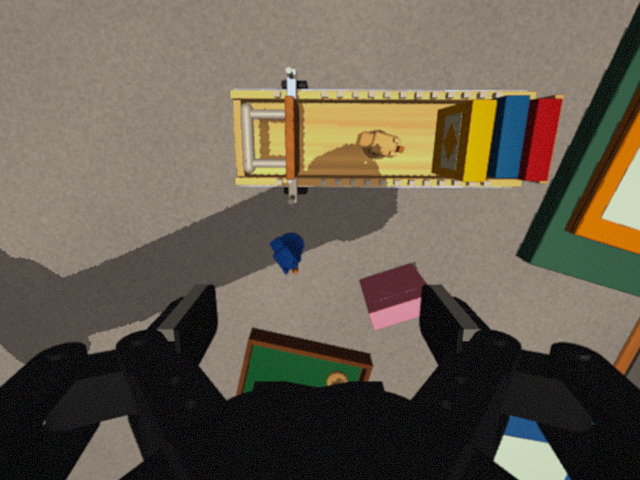

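Wrist view: knight at (381,144), plate top at (291,138), bar at (247,138), boxes amber/blue/red at (477/511/541,140). I'll check the knight's heading up close.

Run:
```python
from h import *
w=np.load('w1.npz');o=dict(tool_pos=w['pos'],tool_rot=w['rot']);d=w['d']
crop(w['im'],(335,95,445,190),7,'pics/k1.png')
P,uv,ok=cloud('wrist',d,o)
# tray fit from 42mm wall tops / box tops / plate
reg=ok&(uv[:,0]>215)&(uv[:,0]<570)&(uv[:,1]>55)&(uv[:,1]<215)
k=reg&(P[:,2]>.036)&(P[:,2]<.058)
k2=ok&(uv[:,0]>345)&(uv[:,0]<430)&(uv[:,1]>112)&(uv[:,1]<172)&(P[:,2]>.025)
for lo,hi in [(.025,.035),(.035,.045),(.045,.055),(.055,.065),(.065,.075),(.075,.09)]:
    kk=k2&(P[:,2]>lo)&(P[:,2]<hi)
    if kk.sum()>6: print(lo,kk.sum(),P[kk].mean(0).round(4),cv2.minAreaRect(P[kk,:2].astype(np.float32)*1000))
hsv=cv2.cvtColor(w['im'],cv2.COLOR_RGB2HSV).reshape(-1,3).astype(int)
k=reg&(P[:,2]>.086)&(P[:,2]<.1)
for n,lo,hi in [('plate',280,305),('amber',455,497),('blue',497,527),('red',527,562)]:
    kk=k&(uv[:,0]>lo)&(uv[:,0]<hi);print(n,kk.sum(),P[kk].mean(0).round(4),cv2.minAreaRect(P[kk,:2].astype(np.float32)*1000))
kk=reg&(uv[:,0]>235)&(uv[:,0]<262)&(P[:,2]>.068)&(P[:,2]<.09);print('bar',kk.sum(),np.median(P[kk],0).round(4),cv2.minAreaRect(P[kk,:2].astype(np.float32)*1000),P[kk,2].max())
k=reg&(P[:,2]>.03)&(P[:,2]<.1);print('tray',cv2.minAreaRect(P[k,:2].astype(np.float32)*1000))
k=reg&(P[:,2]>.076)&(P[:,2]<.085)&(uv[:,0]>545);print('endwall',k.sum(),cv2.minAreaRect(P[k,:2].astype(np.float32)*1000))
```

```text
0.045 45 [0.5741 0.1715 0.0535] ((587.46484375, 168.02772521972656), (14.739480972290039, 39.16996383666992), 71.40775299072266)
0.055 275 [0.5809 0.1722 0.0601] ((590.3314819335938, 172.69931030273438), (40.46608352661133, 21.88072967529297), 4.050215721130371)
0.065 503 [0.5942 0.1721 0.0675] ((595.7267456054688, 172.08450317382812), (19.520105361938477, 29.027849197387695), 86.24874877929688)
plate 890 [0.5065 0.1581 0.0914] ((506.9619140625, 155.72900390625), (8.106921195983887, 112.98041534423828), 13.77060604095459)
amber 2360 [0.6639 0.1926 0.0929] ((667.4763793945312, 193.72926330566406), (29.91330337524414, 68.67566680908203), 15.712427139282227)
blue 2216 [0.6896 0.2036 0.0931] ((693.2109985351562, 202.63906860351562), (28.41502571105957, 70.85645294189453), 16.026405334472656)
red 2146 [0.7143 0.2094 0.0933] ((711.889404296875, 206.95957946777344), (29.479406356811523, 69.47639465332031), 14.008077621459961)
bar 1001 [0.4701 0.1479 0.08  ] ((471.9905700683594, 147.0430145263672), (19.043317794799805, 60.686065673828125), 11.663420677185059) 0.08278986284264672
tray ((622.9683227539062, 177.36251831054688), (365.203369140625, 119.28843688964844), 10.19603157043457)
endwall 99 ((733.0103149414062, 211.963623046875), (8.52832317352295, 74.31273651123047), 19.259737014770508)
```

View pics/k1.png

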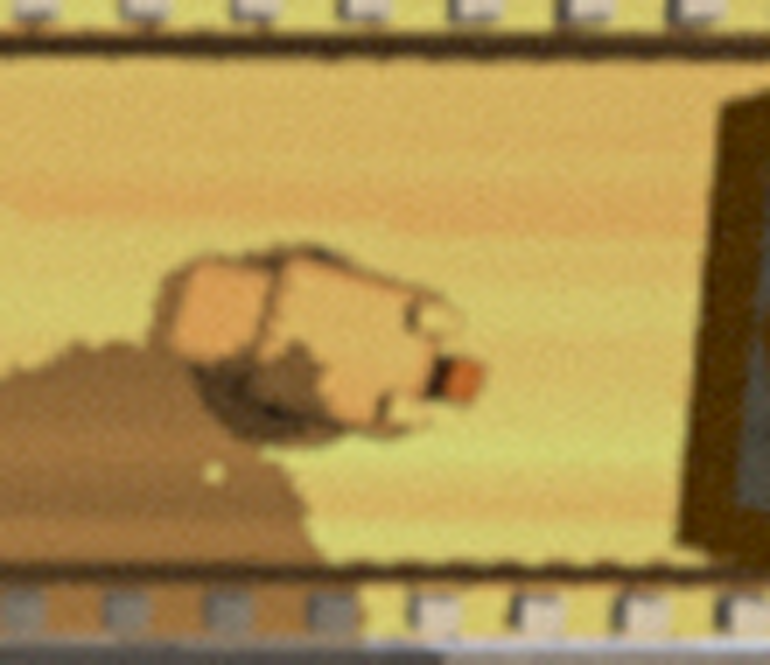

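The crop shows the knight upright, head elongated along the tray's x (about −4° in world), flat sides facing the tray's ±y. This differs from the text, so the grip line is roughly world y. I'll check with a closer view, turned to that grip.

carry_out(rows="1 0.032 0.03 0 -1; 1 0.025 0.035 0 -1; 1 0 0 0 -1; 1 0 0 0.02 -1; 1 0 0 0.02 -1")

```text
t: 3.9
tool_pos: [0.5923, 0.1719, 0.1804]
tool_rot: [0.001, 0.223, 0.975, 0.0]
contact_force: [-0.4, 0.4, -0.6]
width: 0.993
grasp_force: 0.0
```

carry_out(rows="1 0 0 0.02 -1; 1 0 0 0 -1; 1 0 0 0 -0.4; 1 0 0 0 0")

```text
t: 4.4
tool_pos: [0.5919, 0.1716, 0.1604]
tool_rot: [0.0, 0.018, 1.0, 0.0]
contact_force: [0.7, -0.4, 0.5]
width: 1.003
grasp_force: 0.0
```

Run:
```python
from h import *
w=np.load('w1.npz');o=dict(tool_pos=w['pos'],tool_rot=w['rot'])
print('foot est',plane('wrist',[[377,144.3]],.012,o))
o=telemetry.get_obs();im,d=vision.camera('wrist');print(o['joints'],o['tool_pos'],o['tool_rot'])
np.savez('w2.npz',im=im,d=d,pos=o['tool_pos'],rot=o['tool_rot']);cv2.imwrite('pics/w2.png',im[:,:,::-1])
P,uv,ok=cloud('wrist',d,o)
k=ok&(np.hypot(P[:,0]-.592,P[:,1]-.172)<.035)&(P[:,2]>.02)
for lo in np.arange(.02,.08,.01):
    kk=k&(P[:,2]>lo)&(P[:,2]<lo+.01)
    if kk.sum()>6: print(lo.round(3),kk.sum(),P[kk].mean(0).round(4),cv2.minAreaRect(P[kk,:2].astype(np.float32)*1000))
```

```text
foot est [[0.59394345 0.17381205 0.012     ]]
[ 0.49673551  0.84278009 -1.29430141  1.66174344  0.83970973  1.30414967
  0.57860576] [0.59193799 0.17160848 0.16044869] [5.11988057e-05 1.78102036e-02 9.99841383e-01 4.41263119e-05]
0.02 46 [0.599  0.1419 0.025 ] ((590.5971069335938, 158.4534912109375), (23.000118255615234, 46.35516357421875), 26.427392959594727)
0.03 54 [0.5967 0.1464 0.0356] ((594.607666015625, 161.83543395996094), (21.824155807495117, 45.3032341003418), 13.729512214660645)
0.04 56 [0.5998 0.1393 0.0425] ((599.53076171875, 139.16943359375), (22.56494140625, 1.937148094177246), 12.896429061889648)
0.05 263 [0.5763 0.1722 0.0565] ((592.3184814453125, 164.55657958984375), (26.268142700195312, 52.826332092285156), 47.42021179199219)
0.06 706 [0.5917 0.1731 0.066 ] ((593.4946899414062, 172.2213592529297), (21.60617446899414, 33.162113189697266), 84.1357421875)
0.07 74 [0.6001 0.1728 0.0735] ((600.2431640625, 172.83863830566406), (15.309825897216797, 5.402352809906006), 88.6026382446289)
```

View pics/w2.png

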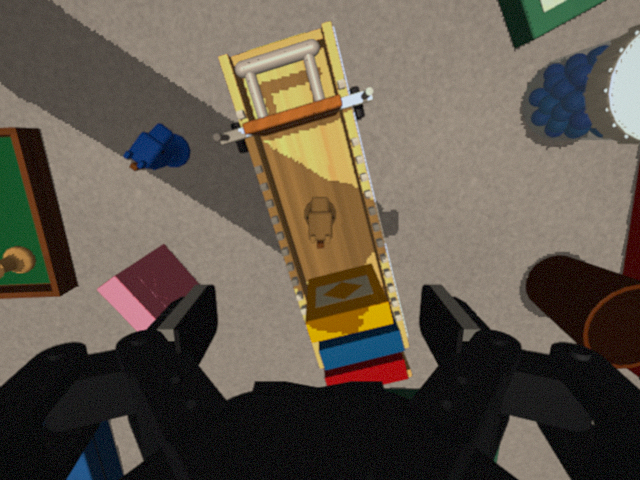

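The long axis of the knight is vertical in the image at (320,220), so the fingers are aligned and centred. Narrow the opening and descend.

carry_out(rows="0.37 0 0.0015 0 0; 0.37 0 0 0.03 0; 0.37 0 0 0.03 0; 0.37 0 0 0 0; 0.37 0 0 0 0", newtons=25)

```text
t: 5.08
tool_pos: [0.5923, 0.1738, 0.1016]
tool_rot: [0.001, 0.016, 1.0, 0.0]
contact_force: [-0.1, 0.3, 0.4]
width: 0.372
grasp_force: 0.0
```

carry_out(rows="0.37 0 0 0.03 0; 0.37 0 0 0.02 0; 0.37 0 0 0.01 0; 0.37 0 0 0 0")

```text
t: 5.58
tool_pos: [0.5916, 0.1731, 0.0401]
tool_rot: [-0.0, 0.016, 1.0, -0.0]
contact_force: [-0.4, -0.1, 0.1]
width: 0.37
grasp_force: 0.0
```

carry_out(rows="0 0 0 0 0; 0 0 0 0 0; 0 0 0 0 0; 0 0 0 0 0; 0 0 0 0 0")

```text
t: 6.2
tool_pos: [0.5918, 0.173, 0.0404]
tool_rot: [0.0, 0.016, 1.0, -0.0]
contact_force: [0.6, -0.4, 0.8]
width: 0.003
grasp_force: 0.0
```

Run:
```python
from h import *
o=telemetry.get_obs();im,d=vision.camera('wrist');im2,d2=vision.camera('side')
print(o['width'],o['tool_pos'])
c=np.zeros((480,800,3),np.uint8);c[:,:500]=im[:,70:570]
b=cv2.resize(im2[215:345,190:360],(300,230),interpolation=2);c[:230,500:]=b
cv2.imwrite('pics/w3.png',c[:,:,::-1])
p=vision.camera_params('wrist');K=np.array([[p['fx'],0,p['cx']],[0,p['fy'],p['cy']],[0,0,1]])
T=np.linalg.inv(T_wc('wrist',o))
for X in [[.592,.173,.04],[.592,.173,.06]]:
    q=T@np.r_[X,1];print(K@np.array([q[0],-q[1],-q[2]])/-q[2])
```

```text
0.003275455858960738 [0.59182782 0.17304627 0.04038165]
[318.4473912  268.88372881   1.        ]
[318.40520896 283.72681977   1.        ]
```

View pics/w3.png

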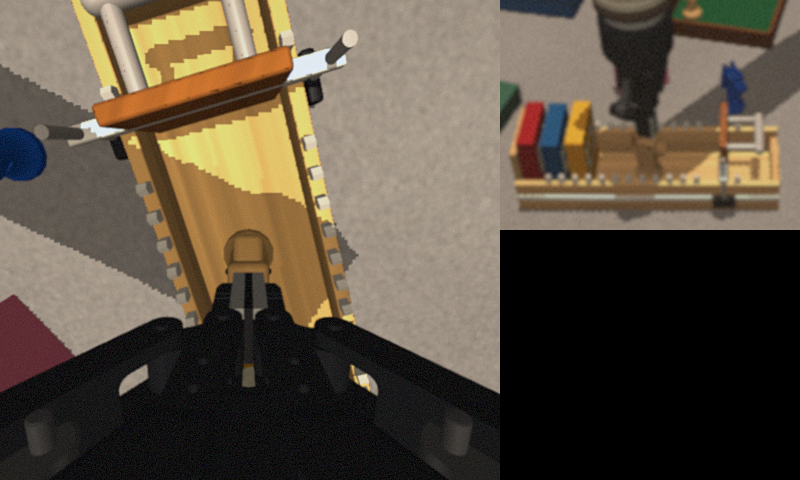

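Run:
```python
from h import *
o=telemetry.get_obs();im,d=vision.camera('wrist')
print('foot',plane('wrist',[[318,250],[294,250],[343,250],[318,230]],.012,o).round(4).tolist())
P,uv,ok=cloud('wrist',d,o)
k=ok&(uv[:,0]>290)&(uv[:,0]<346)&(uv[:,1]>228)&(uv[:,1]<285)
for v in range(228,290,4):
    print(v,[ (P[v*640+u,2].round(3),P[v*640+u,0].round(3)) for u in (300,310,318,326,336)])
```

```text
foot [[0.5902, 0.1728, 0.012], [0.5897, 0.1578, 0.012], [0.5906, 0.1885, 0.012], [0.5772, 0.1732, 0.012]]
228 [(np.float64(0.005), np.float64(0.577)), (np.float64(0.006), np.float64(0.577)), (np.float64(0.006), np.float64(0.578)), (np.float64(0.006), np.float64(0.578)), (np.float64(0.005), np.float64(0.578))]
232 [(np.float64(0.006), np.float64(0.58)), (np.float64(0.011), np.float64(0.579)), (np.float64(0.012), np.float64(0.579)), (np.float64(0.011), np.float64(0.579)), (np.float64(0.005), np.float64(0.581))]
236 [(np.float64(0.006), np.float64(0.582)), (np.float64(0.053), np.float64(0.569)), (np.float64(0.054), np.float64(0.569)), (np.float64(0.054), np.float64(0.57)), (np.float64(0.005), np.float64(0.583))]
240 [(np.float64(0.012), np.float64(0.583)), (np.float64(0.056), np.float64(0.571)), (np.float64(0.056), np.float64(0.571)), (np.float64(0.056), np.float64(0.571)), (np.float64(0.014), np.float64(0.584))]
244 [(np.float64(0.015), np.float64(0.585)), (np.float64(0.055), np.float64(0.573)), (np.float64(0.056), np.float64(0.573)), (np.float64(0.055), np.float64(0.573)), (np.float64
[... 1564 characters left out ...]
loat64(0.58)), (np.float64(0.08), np.float64(0.58)), (np.float64(0.065), np.float64(0.586))]
280 [(np.float64(0.066), np.float64(0.587)), (np.float64(0.084), np.float64(0.579)), (np.float64(0.084), np.float64(0.58)), (np.float64(0.083), np.float64(0.58)), (np.float64(0.066), np.float64(0.588))]
284 [(np.float64(0.078), np.float64(0.584)), (np.float64(0.088), np.float64(0.58)), (np.float64(0.088), np.float64(0.58)), (np.float64(0.088), np.float64(0.58)), (np.float64(0.079), np.float64(0.584))]
288 [(np.float64(0.083), np.float64(0.583)), (np.float64(0.092), np.float64(0.58)), (np.float64(0.093), np.float64(0.579)), (np.float64(0.091), np.float64(0.58)), (np.float64(0.083), np.float64(0.584))]
```

Run:
```python
from h import *
T=vision.camera_params('wrist')['T_tool_cam'];p=vision.camera_params('wrist')
K=np.array([[p['fx'],0,p['cx']],[0,p['fy'],p['cy']],[0,0,1]])
def tool(d):
    v,u=np.mgrid[0:480,0:640];n=cv2.undistortPoints(np.float64(np.c_[u.ravel(),v.ravel()]).reshape(-1,1,2),K,p['dist_coeffs'])[:,0]
    z=d.ravel();X=np.c_[n[:,0]*z,-n[:,1]*z,-z];return X@T[:3,:3].T+T[:3,3],z>0
d2=np.load('w2.npz')['d'];X,ok=tool(d2)
k=ok&(X[:,2]<.03)&(np.abs(X[:,0])<.03);print('open',np.percentile(X[k],[0,1,5,95,99,100],axis=0).round(3).tolist())
im,d=vision.camera('wrist');X,ok=tool(d)
k=ok&(X[:,2]<.03)&(np.abs(X[:,0])<.02)&(abs(X[:,1])<.03)
for lo in np.arange(-.08,.01,.006):
    kk=k&(X[:,2]>=lo)&(X[:,2]<lo+.006)
    if kk.sum():print(lo.round(3),kk.sum(),X[kk].min(0).round(3),X[kk].max(0).round(3))
o=telemetry.get_obs();print(o['tool_pos'],o['contact_force'],o['t'])
```

```text
open [[-0.012, -0.075, -0.134], [-0.009, -0.07, -0.134], [-0.006, -0.064, -0.131], [0.021, 0.064, -0.069], [0.021, 0.07, -0.052], [0.023, 0.075, -0.043]]
-0.08 1901 [-0.011 -0.03  -0.08 ] [ 0.015  0.03  -0.074]
-0.074 734 [-0.01  -0.021 -0.074] [ 0.015  0.021 -0.068]
-0.068 486 [-0.01  -0.013 -0.068] [ 0.013  0.007 -0.062]
-0.062 454 [ 0.007 -0.013 -0.062] [ 0.013  0.014 -0.056]
-0.056 449 [ 0.007 -0.014 -0.056] [ 0.013  0.014 -0.05 ]
-0.05 403 [ 0.007 -0.014 -0.05 ] [ 0.013  0.014 -0.044]
-0.044 327 [ 0.007 -0.013 -0.044] [ 0.013  0.014 -0.038]
-0.038 99 [ 0.008 -0.012 -0.038] [ 0.012  0.011 -0.034]
-0.032 14 [ 0.004 -0.009 -0.027] [ 0.01   0.009 -0.026]
-0.026 567 [ 0.002 -0.011 -0.026] [ 0.014  0.011 -0.02 ]
-0.02 590 [ 0.006 -0.011 -0.02 ] [ 0.02   0.011 -0.014]
-0.014 21 [ 0.008 -0.01  -0.014] [ 0.02   0.009 -0.01 ]
-0.008 3 [ 0.007 -0.009 -0.004] [ 0.008  0.009 -0.002]
-0.002 35 [-0.02  -0.03  -0.002] [0.009 0.01  0.004]
0.004 22 [-0.02  -0.03   0.004] [0.008 0.01  0.01 ]
[0.59176126 0.17309735 0.04029072] [-0.1643425  -0.44511942  0.90933126] 6.4
```

Depth shows the shut fingertips end about 36 mm short of the nominal TCP, at z≈0.077, so they closed just above the undisturbed knight. I'll allow for that offset: tip = TCP − 36 mm along the tool.

carry_out(rows="0 0 0 -0.025 0; 0.37 0 0 0 0; 0.37 0 0 0 0; 0.37 0 0 0 0; 0.37 0 0 0.02 0")

```text
t: 7.02
tool_pos: [0.5928, 0.1735, 0.0457]
tool_rot: [0.001, 0.016, 1.0, 0.0]
contact_force: [-0.8, -1.5, -0.4]
width: 0.372
grasp_force: 0.0
```

carry_out(rows="0.37 0 0 0.015 0; 0.37 0 0 0.015 0; 0.37 0 0 0.01 0; 0.37 0 0 0 0")

```text
t: 7.52
tool_pos: [0.5911, 0.173, 0.0042]
tool_rot: [-0.001, 0.016, 1.0, -0.0]
contact_force: [0.5, -0.8, -0.1]
width: 0.369
grasp_force: 0.0
```

carry_out(rows="0 0 0 0 0; 0 0 0 0 0; 0 0 0 0 0; 0 0 0 0 0")

```text
t: 8.02
tool_pos: [0.5919, 0.1731, 0.0055]
tool_rot: [0.0, 0.016, 1.0, -0.0]
contact_force: [0.7, -0.7, -0.3]
width: 0.225
grasp_force: 28.2
```

carry_out(rows="0 0 0 -0.02 0; 0 0 0 -0.035 0; 0 0 0 -0.04 0; 0 0 0 -0.04 0; 0 0 -0.02 -0.005 0")

```text
t: 8.65
tool_pos: [0.5924, 0.1567, 0.1508]
tool_rot: [0.003, 0.014, 1.0, 0.002]
contact_force: [0.4, 0.1, -1.1]
width: 0.233
grasp_force: 28.2
```

carry_out(rows="0 0.006 -0.045 0 0; 0 0.006 -0.05 0 0; 0 0.006 -0.05 0 0; 0 0.006 -0.05 0 0; 0 0.006 -0.05 0 0")

```text
t: 9.28
tool_pos: [0.5532, -0.0923, 0.1468]
tool_rot: [0.001, 0.016, 1.0, -0.0]
contact_force: [-0.2, -0.3, -1.1]
width: 0.231
grasp_force: 28.2
```

carry_out(rows="0 0.004 -0.04 0 0; 0 0 -0.022 0 0; 0 0 0 0 0")

```text
t: 9.65
tool_pos: [0.5474, -0.1548, 0.1462]
tool_rot: [0.0, 0.018, 1.0, -0.0]
contact_force: [-0.3, 0.4, -0.5]
width: 0.227
grasp_force: 28.2
```

Run:
```python
from h import *
o=telemetry.get_obs();im,d=vision.camera('wrist');im2,d2=vision.camera('side')
print(o['tool_pos'],o['tool_rot'],o['width'],o['grasp_force'],o['joints'])
c=np.zeros((480,800,3),np.uint8);c[:,:500]=im[:,70:570]
b=cv2.resize(im2[150:280,240:410],(300,230),interpolation=2);c[:230,500:]=b
cv2.imwrite('pics/w4.png',c[:,:,::-1])
P,uv,ok=cloud('wrist',d,o)
hsv=cv2.cvtColor(im,cv2.COLOR_RGB2HSV).reshape(-1,3).astype(int)
k=ok&(hsv[:,0]>45)&(hsv[:,0]<85)&(hsv[:,1]>100)&(abs(P[:,2]-.006)<.006)&(abs(P[:,0]-.58)<.1)&(abs(P[:,1]+.15)<.09)
print('floor',k.sum(),P[k].min(0).round(3),P[k].max(0).round(3),np.median(P[k,2]))
```

```text
[ 0.5473609  -0.15483632  0.14619971] [ 3.39910677e-04  1.80706663e-02  9.99836600e-01 -3.29686140e-04] 0.227071778897035 28.216674998402596 [ 1.14096389  0.84599494 -1.37244178  1.79408424  0.87520613  1.27557802
  1.06443214]
floor 10552 [ 0.512 -0.211  0.003] [ 0.642 -0.095  0.009] 0.006402717335988628
```

View pics/w4.png

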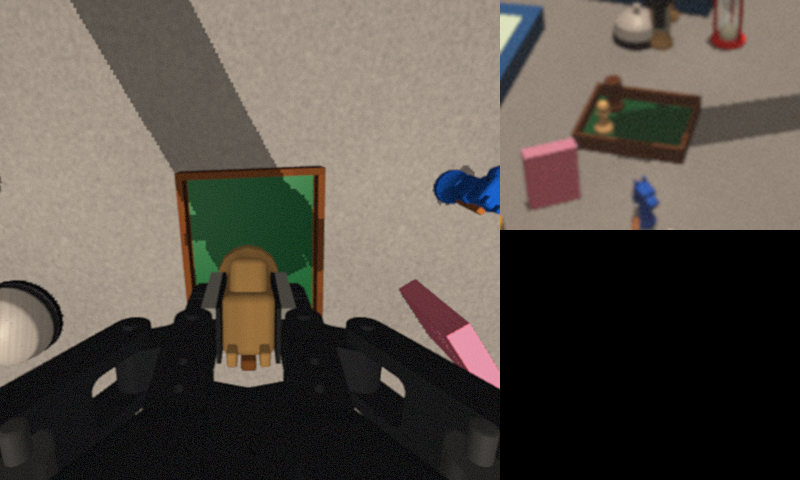

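Knight is held squarely at (318,300) over the chess tray; floor spans x 0.512–0.66, y −0.211…−0.095. Lower and release.

carry_out(rows="0 0 0 0.045 0; 0 0 0 0.045 0; 0 0 0 0.03 0; 0 0 0 0.013 0; 0 0 0 0.006 0")

```text
t: 10.38
tool_pos: [0.5479, -0.1513, 0.0067]
tool_rot: [0.0, 0.015, 1.0, 0.0]
contact_force: [0.2, -1.0, -1.2]
width: 0.229
grasp_force: 28.2
```

carry_out(rows="0 0 0 0.001 0; 0 0 0 0 0")

```text
t: 10.62
tool_pos: [0.5481, -0.1527, 0.0064]
tool_rot: [0.001, 0.016, 1.0, -0.0]
contact_force: [0.5, 0.2, -0.4]
width: 0.228
grasp_force: 28.2
```

carry_out(rows="0 0 0 0.001 0; 0.4 0 0 0 0; 0.4 0 0 0 0; 0.4 0 0 0 0; 0.4 0 0 -0.03 0")

```text
t: 11.25
tool_pos: [0.5455, -0.1526, 0.0327]
tool_rot: [-0.002, 0.016, 1.0, 0.0]
contact_force: [0.5, -0.1, -0.6]
width: 0.402
grasp_force: 0.0
```

carry_out(rows="0.4 0 0 -0.05 0; 0.4 0 0 -0.05 0; 0.4 0 0 -0.02 0; 0.4 0 0 -0.02 0")

```text
t: 11.75
tool_pos: [0.5469, -0.1529, 0.1747]
tool_rot: [-0.0, 0.016, 1.0, -0.0]
contact_force: [0.2, 0.2, -0.4]
width: 0.401
grasp_force: 0.0
```

Run:
```python
from h import *
o=telemetry.get_obs();im,d=vision.camera('wrist')
print(o['tool_pos'],o['tool_rot'],o['joints'],o['t'])
P,uv,ok=cloud('wrist',d,o)
k=ok&(np.hypot(P[:,0]-.548,P[:,1]+.154)<.04)
for lo in np.arange(.05,.08,.01):
    kk=k&(P[:,2]>lo)&(P[:,2]<lo+.01)
    if kk.sum()>6: print(lo.round(3),kk.sum(),P[kk].mean(0).round(4),cv2.minAreaRect(P[kk,:2].astype(np.float32)*1000))
# follower measurement from w1: bar and plate in tray frame
w=np.load('w1.npz');ow=dict(tool_pos=w['pos'],tool_rot=w['rot']);P,uv,ok=cloud('wrist',w['d'],ow)
g=cv2.cvtColor(w['im'],cv2.COLOR_RGB2HSV).reshape(-1,3).astype(int)
kp=ok&(uv[:,0]>280)&(uv[:,0]<303)&(uv[:,1]>95)&(uv[:,1]<185)&(P[:,2]>.088)&(P[:,2]<.096)
kp&=(g[:,1]>150)
q=cv2.minAreaRect(P[kp,:2].astype(np.float32)*1000);print('plate top',kp.sum(),q)
kb=ok&(uv[:,0]>238)&(uv[:,0]<258)&(uv[:,1]>95)&(uv[:,1]<185)&(P[:,2]>.079)
print('bar crest',kb.sum(),P[kb].mean(0),cv2.minAreaRect(P[kb,:2].astype(np.float32)*1000))
s=cv2.fitLine(P[kp,:2].astype(np.float32),2,0,.01,.01).ravel();print('plate dir deg',np.degrees(np.arctan2(s[1],s[0]))%180-90)
s=cv2.fitLine(P[kb,:2].astype(np.float32),2,0,.01,.01).ravel();print('bar dir deg',np.degrees(np.arctan2(s[1],s[0]))%180-90)
```

```text
[ 0.54686688 -0.15293916  0.1746511 ] [-4.26171017e-04  1.60639066e-02  9.99870851e-01 -2.24639556e-04] [ 1.15285214  0.81472426 -1.40194684  1.76974144  0.8357689   1.31345559
  1.08888863] 11.75
0.05 229 [ 0.5311 -0.1523  0.0565] ((532.0103149414062, -152.9441375732422), (12.867966651916504, 16.934114456176758), 0.46857544779777527)
0.06 645 [ 0.548  -0.1528  0.066 ] ((551.0303344726562, -152.2760009765625), (31.677536010742188, 21.672679901123047), 3.897231340408325)
0.07 63 [ 0.5565 -0.1527  0.0734] ((556.674560546875, -152.96014404296875), (15.26672077178955, 5.8676252365112305), 88.80438995361328)
plate top 763 ((507.1451416015625, 157.24842834472656), (8.058917999267578, 68.7810287475586), 13.768287658691406)
bar crest 720 [0.46939212 0.14851176 0.08061665] ((470.5174865722656, 148.46002197265625), (15.127379417419434, 59.25807189941406), 11.490456581115723)
plate dir deg 13.611473
bar dir deg 14.248756
```

Knight stands upright in the chess tray (ears at z≈0.073, same shape as before). Now to the follower's bar, at about (0.469, 0.148), tray yaw 13.75°.

carry_out(rows="0.4 0.0145 0.05 0 0; 0.4 0.0145 0.05 0 0; 0.4 0.0145 0.05 0 0; 0.4 0.0145 0.05 0 0; 0.4 0.0145 0.05 0 1")

```text
t: 12.42
tool_pos: [0.4816, 0.1007, 0.1731]
tool_rot: [-0.001, 0.105, 0.994, 0.0]
contact_force: [0.2, 0.7, -0.9]
width: 0.403
grasp_force: 0.0
```

carry_out(rows="0.3 0.023 0.046 0 1; 0.3 0 0 0 1; 0.3 0 0 0 1; 0.3 0 0 0 1; 0.3 0 0 0 1")

```text
t: 13.05
tool_pos: [0.4691, 0.1488, 0.1733]
tool_rot: [-0.001, 0.516, 0.856, -0.001]
contact_force: [0.3, 0.2, 0.7]
width: 0.303
grasp_force: 0.0
```

carry_out(rows="0.3 0 0 0 1; 0.3 0 0 0 0.44; 0.3 0 0 0 0")

```text
t: 13.42
tool_pos: [0.4693, 0.1489, 0.1736]
tool_rot: [-0.0, 0.617, 0.787, -0.001]
contact_force: [-0.0, -0.6, 0.1]
width: 0.299
grasp_force: 0.0
```

```bash
cat > fol.py <<'E'
from h import *
o=telemetry.get_obs();im,d=vision.camera('wrist')
q=o['tool_rot'];Rm=R.from_quat([q[1],q[2],q[3],q[0]]).as_matrix();p=np.array(o['tool_pos'])
print(p.round(4),'yaw y',np.degrees(np.arctan2(Rm[1,1],Rm[0,1])).round(2),o['t'],o['joints'].round(2) if hasattr(o['joints'],'round') else o['joints'])
P,uv,ok=cloud('wrist',d,o);g=cv2.cvtColor(im,cv2.COLOR_RGB2HSV).reshape(-1,3).astype(int)
th=np.deg2rad(13.75);ax=np.array([np.cos(th),np.sin(th)]);ay=np.array([-ax[1],ax[0]]);c=np.array([.5895,.175])
t=np.c_[(P[:,:2]-c)@ax,(P[:,:2]-c)@ay,P[:,2]]
tc=((P@Rm)-p@Rm)
fing=(abs(tc[:,0])<.03)&(tc[:,2]<-.02)&(tc[:,2]>-.2)&(abs(tc[:,1])<.09)
ok&=~fing
np.savez('w5.npz',im=im,d=d,pos=p,rot=q);cv2.imwrite('pics/w5.png',im[:,:,::-1])
def s(n,k): print(n,k.sum(),np.percentile(t[k],[2,50,98],axis=0).round(4).tolist() if k.sum()>10 else '')
br=(g[:,0]<15)&(g[:,1]>130)
s('plate',ok&br&(t[:,2]>.085)&(t[:,2]<.12)&(abs(t[:,1])<.034)&(t[:,0]<.06))
s('bar',ok&(g[:,1]<90)&(t[:,2]>.072)&(t[:,2]<.11)&(abs(t[:,1])<.016)&(t[:,0]<-.09))
s('lowwall',ok&(t[:,2]>.028)&(t[:,2]<.036)&(t[:,0]<-.1)&(abs(t[:,1])<.036))
s('endwall',ok&(t[:,2]>.078)&(t[:,2]<.086)&(t[:,0]>.13)&(abs(t[:,1])<.036))
s('teeth',ok&(t[:,2]>.049)&(t[:,2]<.056)&(abs(abs(t[:,1])-.042)<.006))
E
python3 fol.py
```

```text
[0.4693 0.1489 0.1736] yaw y 13.81 13.425 [ 0.56  0.44 -1.13  1.95  0.46  1.05 -0.54]
plate 768 [[-0.0889, -0.0304, 0.0864], [-0.0856, 0.0028, 0.0917], [-0.0818, 0.033, 0.0931]]
bar 463 [[-0.1284, -0.0156, 0.0777], [-0.1242, 0.0002, 0.0807], [-0.1193, 0.0154, 0.0824]]
lowwall 650 [[-0.147, -0.0345, 0.0283], [-0.1423, 0.0027, 0.0319], [-0.1384, 0.0345, 0.0333]]
endwall 0 
teeth 1053 [[-0.1011, -0.0428, 0.0492], [0.0187, 0.0409, 0.0512], [0.1412, 0.0454, 0.0539]]
```

Bar, plate and tray wall agree within about 2 mm (bar z 0.076 → crest 0.081; low wall at −0.142), and the tool is over the bar. Descend around it.

carry_out(rows="0.3 0 -0.001 0.05 0; 0.3 0 0 0.045 0; 0.3 0 0 0.02 0; 0.3 0 0 0.015 0; 0.3 0 0 0 0", newtons=45)

```text
t: 14.1
tool_pos: [0.4688, 0.1493, 0.0442]
tool_rot: [-0.0, 0.617, 0.787, -0.0]
contact_force: [0.2, 0.9, -0.2]
width: 0.302
grasp_force: 0.0
```

carry_out(rows="0.3 0 0 0.012 0; 0.3 0 0 0.01 0; 0.3 0 0 0 0")

```text
t: 14.48
tool_pos: [0.4684, 0.1487, 0.0218]
tool_rot: [-0.0, 0.617, 0.787, -0.0]
contact_force: [-0.2, -0.5, 0.2]
width: 0.3
grasp_force: 0.0
```

carry_out(rows="0 0 0 0 0; 0 0 0 0 0; 0 0 0 0 0; 0 0 0 0 0")

```text
t: 14.98
tool_pos: [0.469, 0.1492, 0.0225]
tool_rot: [0.0, 0.617, 0.787, 0.0]
contact_force: [-0.6, 0.1, 0.5]
width: 0.111
grasp_force: 43.8
```

carry_out(rows="0 0 0 -0.005 0; 0 0 0 -0.005 0; 0 0 0 -0.005 0; 0 0 0 0 0")

```text
t: 15.48
tool_pos: [0.4689, 0.1491, 0.0377]
tool_rot: [0.0, 0.617, 0.787, 0.0]
contact_force: [-0.0, 0.9, -2.0]
width: 0.115
grasp_force: 43.8
```

carry_out(rows="0 0 0.01 0 0; 0 0 0.02 0 0; 0 0 0.025 0 0; 0 0 0.025 0 0; 0 0 0.02 0 0")

```text
t: 16.1
tool_pos: [0.5669, 0.173, 0.0367]
tool_rot: [-0.0, 0.617, 0.787, -0.0]
contact_force: [-1.9, 0.7, -1.9]
width: 0.111
grasp_force: 43.9
```

carry_out(rows="0 0 0.02 0 0; 0 0 0.015 0 0; 0 0 0.006 0 0; 0 0 0.004 0 0; 0 0 0 0 0")

```text
t: 16.73
tool_pos: [0.6099, 0.1835, 0.0373]
tool_rot: [0.0, 0.617, 0.787, 0.0]
contact_force: [-0.1, 1.0, -2.2]
width: 0.117
grasp_force: 43.9
```

carry_out(rows="0 0 0.003 0 0; 0 0 0.003 0 0; 0 0 0.003 0 0; 0 0 0 0 0")

```text
t: 17.23
tool_pos: [0.6187, 0.1857, 0.0373]
tool_rot: [0.0, 0.617, 0.787, 0.0]
contact_force: [-1.6, -0.3, -2.8]
width: 0.113
grasp_force: 44.0
```

```bash
cat > box.py <<'E'
from h import *
for n in ('top',):
    im,d=vision.camera(n);P,uv,ok=cloud(n,d);g=cv2.cvtColor(im,cv2.COLOR_RGB2HSV).reshape(-1,3).astype(int)
    th=np.deg2rad(13.75);ax=np.array([np.cos(th),np.sin(th)]);ay=np.array([-ax[1],ax[0]]);c=np.array([.591,.1755])
    t=np.c_[(P[:,:2]-c)@ax,(P[:,:2]-c)@ay,P[:,2]]
    m=ok&(abs(t[:,0])<.16)&(abs(t[:,1])<.03)&(t[:,2]>.083)&(t[:,2]<.1)
    for l,k in [('red',((g[:,0]<8)|(g[:,0]>170))&(g[:,1]>170)&(t[:,0]>.09)),('blue',(g[:,0]>95)&(g[:,0]<125)&(g[:,1]>120)),('amber',(g[:,0]>20)&(g[:,0]<32)&(g[:,1]>170))]:
        k=k&m;print(l,k.sum(),np.median(t[k],0).round(4) if k.sum() else '')
o=telemetry.get_obs();print(o['contact_force'].round(2),o['tool_pos'].round(4),o['t'])
crop(im,(215,135,295,285),4,'pics/t5.png')
E
python3 box.py
```

```text
red 0 
blue 0 
amber 0 
[ 0.72  0.64 -3.08] [0.6186 0.1857 0.0373] 17.275
```

carry_out(rows="0 0 0.002 0 0; 0 0 0.002 0 0; 0 0 0 0 0")

```text
t: 17.65
tool_pos: [0.6223, 0.1866, 0.0372]
tool_rot: [-0.0, 0.617, 0.787, -0.0]
contact_force: [-1.8, -0.3, -1.6]
width: 0.108
grasp_force: 44.0
```

carry_out(rows="0 0 0.002 0 0; 0 0 0 0 0; 0 0 0 0 0")

```text
t: 18.02
tool_pos: [0.6245, 0.1871, 0.0373]
tool_rot: [0.0, 0.617, 0.787, 0.0]
contact_force: [-1.3, -1.1, -2.5]
width: 0.111
grasp_force: 43.9
```

carry_out(rows="0 0 0.002 0 0; 0 0 0 0 0; 0 0 0 0 0")

```text
t: 18.4
tool_pos: [0.6264, 0.1876, 0.0373]
tool_rot: [0.0, 0.617, 0.787, 0.0]
contact_force: [-0.4, -1.3, -2.2]
width: 0.111
grasp_force: 43.9
```

carry_out(rows="0 0 0.0015 0 0; 0 0 0 0 0; 0 0 0 0 0")

```text
t: 18.77
tool_pos: [0.627, 0.1877, 0.0373]
tool_rot: [-0.0, 0.617, 0.787, -0.001]
contact_force: [-4.5, -2.1, -0.3]
width: 0.112
grasp_force: 44.2
```

carry_out(rows="0 0 0.0015 0 0; 0 0 0 0 0; 0 0 0 0 0")

```text
t: 19.15
tool_pos: [0.6269, 0.1877, 0.0372]
tool_rot: [-0.001, 0.617, 0.787, -0.002]
contact_force: [-8.9, -3.9, 3.6]
width: 0.111
grasp_force: 44.6
```

Run:
```python
from h import *
a,_=vision.camera('side')
o=telemetry.get_obs();im,d=vision.camera('wrist');print(o['contact_force'].round(2),o['tool_pos'].round(4))
c=np.zeros((600,800,3),np.uint8);c[:300,:400]=cv2.resize(im,(400,300),interpolation=3)
c[300:,:400]=cv2.resize(im[60:300,330:640],(400,300),interpolation=2)
c[:300,400:]=cv2.resize(a[230:350,190:360],(400,300),interpolation=2)
cv2.imwrite('pics/w6.png',c[:,:,::-1]);np.savez('w6.npz',im=im,d=d,pos=o['tool_pos'],rot=o['tool_rot'])
```

```text
[-9.06 -3.03  3.33] [0.627  0.1877 0.0372]
```

View pics/w6.png

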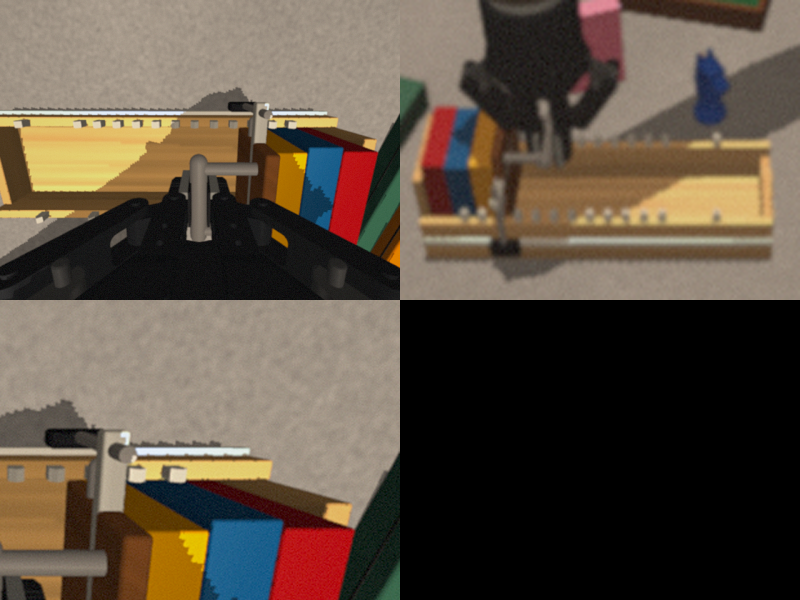

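Boxes are pushed together against the tall end (about 9.5 N, stalled at s≈170). Back 5 mm from contact to notch 11, then lower.

carry_out(rows="0 0 -0.004 0 0; 0 0 -0.0033 0 0; 0 0 0 0 0; 0 0 0 0 0")

```text
t: 19.75
tool_pos: [0.6225, 0.1867, 0.0375]
tool_rot: [0.0, 0.617, 0.787, 0.0]
contact_force: [1.4, -0.2, -2.7]
width: 0.114
grasp_force: 44.1
```

carry_out(rows="0 0 0 0.004 0; 0 0 0 0 0")

```text
t: 20.0
tool_pos: [0.6218, 0.1865, 0.0328]
tool_rot: [-0.0, 0.617, 0.787, -0.0]
contact_force: [-0.1, -0.4, -2.2]
width: 0.109
grasp_force: 44.1
```

carry_out(rows="0 0 0 0.004 0; 0 0 0 0.004 0; 0 0 0 0 0")

```text
t: 20.38
tool_pos: [0.6217, 0.1865, 0.0248]
tool_rot: [-0.0, 0.617, 0.787, -0.0]
contact_force: [-0.3, -0.1, -2.3]
width: 0.111
grasp_force: 44.1
```

carry_out(rows="0 0 0 0.002 0; 0 0 0 0 0; 0.3 0 0 0 0; 0.3 0 0 0 0; 0.3 0 0 0 0")

```text
t: 21.0
tool_pos: [0.6222, 0.187, 0.0237]
tool_rot: [0.0, 0.617, 0.787, 0.0]
contact_force: [-0.4, -0.1, -0.4]
width: 0.3
grasp_force: 0.0
```

carry_out(rows="0.3 0 0 -0.02 0; 0.3 0 0 -0.04 0; 0.3 0 0 -0.05 0; 0.3 0 0 -0.03 0; 0.3 0 0 0 0")

```text
t: 21.62
tool_pos: [0.624, 0.1881, 0.1681]
tool_rot: [0.002, 0.617, 0.787, 0.003]
contact_force: [0.1, -0.8, -0.8]
width: 0.302
grasp_force: 0.0
```

carry_out(rows="0.3 0 -0.05 -0.02 0; 0.3 0 -0.05 0 0; 0.3 0 -0.05 0 0; 0.3 0 -0.02 0 0; 0.3 0 0 0 0")

```text
t: 22.25
tool_pos: [0.4556, 0.1451, 0.1832]
tool_rot: [0.001, 0.617, 0.787, -0.001]
contact_force: [0.6, 0.1, -0.2]
width: 0.299
grasp_force: 0.0
```

```bash
sed -i "s/c=np.array(\[.5895,.175\])/c=np.array([.591,.1755])/" fol.py; python3 fol.py
python3 - <<'E'
from h import *
w=np.load('w5.npz');a,_=vision.camera('side');im=w['im']
c=np.zeros((600,800,3),np.uint8);c[:480,:640]=im;c[480-0-60:600,560:]=cv2.resize(a[190:340,190:360],(240,180),interpolation=2)
cv2.imwrite('pics/w7.png',c[:,:,::-1])
E
```

```text
[0.4556 0.1451 0.1832] yaw y 13.78 22.25 [ 0.59  0.39 -1.15  1.97  0.41  1.05 -0.51]
plate 0 
bar 0 
lowwall 611 [[-0.1481, -0.0344, 0.0283], [-0.1439, 0.0026, 0.0318], [-0.14, 0.0347, 0.0333]]
endwall 0 
teeth 945 [[-0.1029, -0.0427, 0.0492], [0.0146, 0.0409, 0.0512], [0.1403, 0.0455, 0.054]]
```

View pics/w7.png

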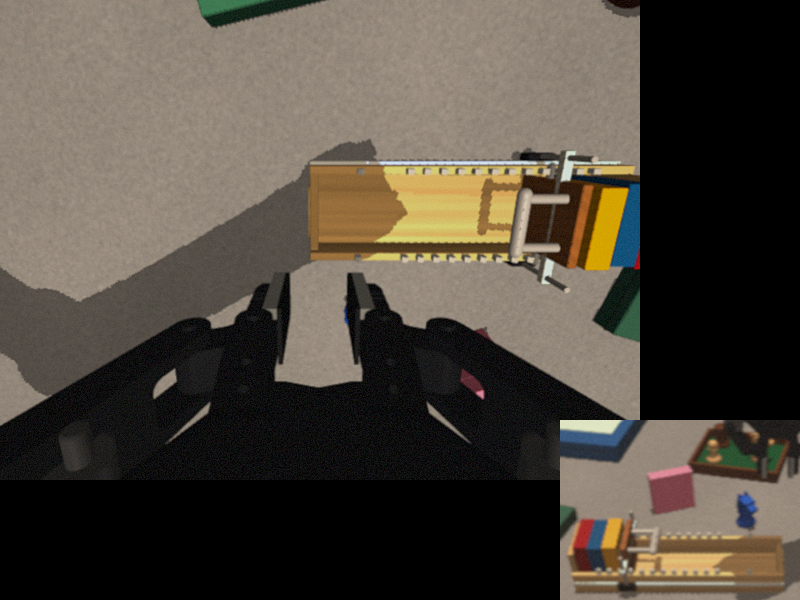

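Boxes are together and upright, with the plate at about (570,222). One check of its height and position, and of the knight.

Run:
```python
from h import *
w=np.load('w5.npz');o=dict(tool_pos=w['pos'],tool_rot=w['rot']);P,uv,ok=cloud('wrist',w['d'],o)
th=np.deg2rad(13.75);ax=np.array([np.cos(th),np.sin(th)]);ay=np.array([-ax[1],ax[0]]);c=np.array([.591,.1755])
t=np.c_[(P[:,:2]-c)@ax,(P[:,:2]-c)@ay,P[:,2]]
g=cv2.cvtColor(w['im'],cv2.COLOR_RGB2HSV).reshape(-1,3).astype(int)
k=ok&(g[:,0]<15)&(g[:,1]>130)&(t[:,2]>.086)&(t[:,0]>.04)&(t[:,0]<.078)&(abs(t[:,1])<.034);print('plate',k.sum(),np.percentile(t[k],[2,50,98],axis=0).round(4).tolist())
k=ok&(t[:,2]>.07)&(t[:,0]>.015)&(t[:,0]<.045)&(abs(t[:,1])<.015);print('bar',k.sum(),np.percentile(t[k],[2,50,98],axis=0).round(4).tolist())
im,d=vision.camera('top');P,uv,ok=cloud('top',d)
k=ok&(np.hypot(P[:,0]-.548,P[:,1]+.153)<.03)&(P[:,2]>.05);print('knight',k.sum(),P[k].mean(0).round(3),P[k,2].max().round(3))
```

```text
plate 1043 [[0.0655, -0.031, 0.0864], [0.0681, 0.0026, 0.0914], [0.0736, 0.0325, 0.0932]]
bar 521 [[0.0253, -0.0145, 0.0745], [0.0283, 0.0001, 0.0802], [0.0347, 0.0145, 0.0824]]
knight 120 [ 0.545 -0.153  0.064] 0.077
```

```bash
python3 -c "
from workcell import r
print(r.close_job())"
```

```text
the job is handed in; nothing more can be done
None
```

I handed the job in at about 22 s of the 61 s: the knight stands upright in the empty half of the chessmen's tray, and the follower plate is fully down in notch 11 behind the three closed-up boxes (no verdict was returned).

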